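# Find the high spot of a belt pulley against a fixed pointer and brake it there

## Task

The belt pulley on the checking stand has one high spot on its belt seat, out of sight between the flanges. Turn the pulley slowly (five seconds or more to a turn) by its crank knob, feel where the fixed pointer rubs hardest, and stop it with the middle of the high spot at the pointer; then press the brake pedal gently down until the brake grips, so that the pulley stays like that. Leave the things round the stand where they are.

Things in the scene. Friction and masses are not known exactly. Their poses are not given: they have to be found in the camera images.
- stand: Checking stand, fixed to the worktop: grey base plate 200 x 140 x 12 mm. Origin on the pulley's axis at worktop height; z up. The pointer is on its -y side, the brake pedal on its -x side. Place and yaw differ each time.
- pulley: Aluminium belt pulley, turns endlessly either way about the stand's vertical axis (same origin; its x axis points to the crank knob). Two flanges, 140 mm diameter, 4 mm thick, undersides at heights 40 and 60 mm; top face at 64 mm, hub nut up to 73 mm. It turns with little friction (about 1 N at the knob) and stays where it is left. Where its high spot lies relative to the knob differs each time.
- crank_knob (a point): Grip point on the crank knob's axis, 87 mm above the worktop, 40 mm from the pulley's axis. Upright black round knob from 69 to 105 mm height, 16 mm diameter at the grip (20 mm at its top, 18 mm at its foot). It spins freely on its pin, so it can be held with a constant hand direction while it is led round the axis.
- pointer: Fixed pointer bracket, dark steel block 26 x 22 x 44 mm, top at 56 mm height, 87 to 109 mm from the pulley's axis (origin as the stand's). It carries a round-nosed tip on a stiff spring, which reaches in between the flanges; this pose does not tell how far the tip is pressed back. At the middle of the high spot the tip bears with about 6.5 N and the drag at the knob rises to some 5 to 7 N.
- pointer_tip (a point): Where the tip's nose stands unpressed: 60.8 mm from the axis, 52 mm high, 0.8 mm clear of the plain belt seat (radius 60 mm). The smooth, symmetric high spot rises 3.2 mm, over 29 degrees to either side of its middle; the tip rubs within some 25 degrees of the middle, more and more towards it. Drag is greater up the slope than down it, so it peaks a few degrees before the middle from either direction.
- pedal: Brake pedal: steel rocker 14 mm wide on a pin 82 mm from the pulley's axis. Origin on the pin, 30 mm high. Pressing its outer end down lifts the rubber shoe on its inner end against the lower flange. It stays where it is left. It moves with 4 to 8 N; the force rises steeply once the shoe meets the flange, when the pad has sunk 7 to 8 mm. More than 25 N harms it.
- pedal_pad (a point): Centre of the top of the black rubber foot pad (28 x 44 mm) on the outer end of the pedal, 122 mm from the pulley's axis; 45 mm above the worktop while the brake is off.
- beaker: Glass beaker 65 mm across, 81 mm tall, origin at its foot. A bystander.
- weight: Brass weight 28 mm across, 36 mm tall, origin at its foot. A bystander.
- forceps: Steel forceps 122 mm long, lying. A bystander.

How it is judged (in metres and radians):
On the way, in this order (a step that is already met when the one before it is completed fails the run):
1. the pulley stands still with the middle of its high spot at the pointer (contact force between pointer and pulley above 5.4 N and angular speed of pulley below 0.1 rad/s), for 0.3 s.
2. the brake pedal is pressed down so that its shoe grips the flange (contact force between pedal and pulley above 1 N), for 0.2 s.
At the end, for the whole second after the job is handed in: the pulley is at rest with the middle of its high spot within about 10 degrees of the pointer (the tip bears on it with more than 5.4 N) and the brake shoe still presses on the flange (more than 1 N) (contact force between pointer and pulley above 5.4 N and contact force between pedal and pulley above 1 N and angular speed of pulley below 0.05 rad/s); the robot touches nothing.
It fails at once if the pulley is spun faster than 2.5 rad/s (angular speed of pulley above 2.5 rad/s).
It fails at once if the brake pedal is pressed with more than 25 N (contact force between any of the fingers, the arm and pedal above 25 N).
It fails at once if the beaker, brass weight or forceps are shifted by more than 20 mm (distance of any of beaker, weight, forceps from where it was at the start of the episode above 0.02 m).
It also fails if it takes over 72 s, if anything falls off the work surface, if the arm or the gripper's body presses on something with over 40 N, if the wrist force passes 120 N, or if a joint passes its speed limit or range.

## Robot

A 6-joint arm with a two-finger parallel gripper is mounted at the origin on a cart in front of the work surface, level with it; the furniture and walls round the work are solid. World frame = base frame: x ahead of the robot, y to its left, z up, the work surface at z = 0. Lengths are in mm, angles in rad, forces in N, time in s.
With the tool pointing down it reaches from about 275 to 775 mm from the base axis. Payload 14.6 kg.
Tool frame: the origin (TCP) lies midway between the tips of the shut fingers; the grasp point (between the pads) lies 19 mm behind it; z points along the fingers, y is the line along which they close (so a half turn about z gives the same grasp; the last joint's range is limited). The gripper opens to 85 mm and grips with 20 to 120 N. Pads are 22 mm wide; open, the fingers measure 114 mm over their backs; the gripper's body (76 mm by 85 mm) begins 54 mm behind the grasp point. The pads swing forward as they close: fully open they stand 13 mm farther back than shut.
Start: joints at [-1.488, 0.263, -0.048, 1.259, 0, 1.415], TCP at [123.665, -510.23, 204.778] pointing down, gripper open.
Joint ranges: [-2.65, 2.65], [-0.89, 1.7], [-1.18, 1.37], [-2.13, 2.11], [-1.35, 1.29], [-3.14, 3.14]. Speed limits (rad/s): [1.89, 1.89, 2.57, 2.79, 3.14, 3.14].

## Interface

Orientations are given as a rotation vector (axis times angle).
In Python, from bench import * gives the robot as it stands.
- The arm moves only by the shell command python3 -m inch 'ROWS' [FORCE]. ROWS is JSON, a list of rows, each a list of 3 entries, a list of its own where there are three numbers: the shift along the tool's x, y, z normalised to -1 to 1, where 1 is 0.025 m, then the turn, a rotation vector about the tool's x, y, z normalised to -1 to 1, where 1 is pi rad, then the opening, from 0 (shut) to 1 (fully open). A call has 1 to 5 rows; each row shifts and turns the commanded pose from where the row before left it, along the tool's axes as they then stand; what a row does not reach is not made up. A row lasts 1/8 s, in which the tool goes at most 62.5 mm and 10.7 degrees, less where a joint would pass 70% of its speed; a pose out of reach is approached as far as the arm can. A call with a number of a shift or a turn outside -1 to 1 is refused whole. A call with a gripper value outside its range is refused whole. The fingers move at their own pace and stop on an object; FORCE is the grip in N (left out, the last holds). Time passes only in rows, so rows that do not move let the fingers close. It gives the time, the measured TCP pose, the force, the opening and the grip force at its end, in the units of the state.
- state(): the state, without advancing time (a new reading comes with each control period).
- capture(name): name is "side" or "top" or "wrist"; returns the picture (420x560x3 uint8, red, green, blue); there is no depth.
- camera_params(name): a dict with "vertical_fov" (degrees; the focal length in pixels is half the picture's height over the tangent of half this angle, whatever the lens; pixels are square), "cx", "cy" (the principal point, pixels), "k1" (the pictures are not rectified: a ray, as slopes to the right and down, at radius r is drawn at 1 + k1 r^2 times it, then the intrinsics apply), "origin" and "attitude" of the camera in the world. Camera axes: x right, y up, looking along -z (the intrinsics and any distortion apply to the point x, -y, -z); pixel columns grow to the right and rows downward; lengths in mm; the calibration is good to about 2 mm. A picture is of the moment at which its call begins: read the wrist's pose just before it. camera_params takes no time and is no camera call; for the wrist camera it gives the pose at the moment of the call.
- close_job(): hands the job in; it is judged then, once.
Trained networks look in the newest picture that a camera, given by its name, has taken for a name from the list of things; names that differ only in an ending like _2 or _b are one class to them, and where a whole thing is asked for, a point or a joint stands for the part that bears it (a point fixed in the world has none). Each returns a list of dicts, best first, with "confidence" (0 to 1); they miss things now and then, are a little off and sometimes report something else, mostly with a low value. They report only what shows in the picture. A call takes as long as a camera call.
- look_for(thing, camera): "point" ([x, y, z] in mm, in world coordinates, good to about 4 mm: the middle of the surface that is visible of it).
The state is a dict: "t": time; "qpos": joint angles; "dq": joint speeds; "tau": joint torques, N m; "tcp_pos": TCP position; "eef_rot": TCP orientation; "contact_force": force on the tool from outside, world axes, zero at the start; "torque": the same for the moment, N m; "opening": finger opening in mm; "grasp_force": force on a finger pad.
Only numpy, scipy, OpenCV 4.12 (cv2) and the standard library are available. Lean on these libraries where they do the work, as an engineer would, in place of code of your own. Each camera call takes 0.05 s, during which the arm holds its last target. There are 200 camera calls.

## Working session

There is one attempt and no reset: what is moved stays moved. The work goes in short steps, Python scripts to look and compute and a shell command to move; the robot and the scene stay as the last step left them, time stands still between calls to the robot, and variables do not carry over. Pictures are saved under pics/ and viewed, at most 10 in all, crops included, and the job is handed in when it is done.

```bash
mkdir -p pics; python3 - <<'E'
from bench import *
import cv2,numpy as np
s=state();print(s)
for c in("top","side"):
    im=capture(c);cv2.imwrite(f"pics/{c}0.png",im[:,:,::-1])
    print(c,camera_params(c))
    for t in("stand","pulley","crank_knob","pointer","pedal_pad","pedal","beaker","weight","forceps"):
        print(t,[(np.round(d["point"]).tolist(),round(d["confidence"],2)) for d in look_for(t,c)[:2]])
print(state()["t"])
E
```

```text
{'t': 0.0, 'qpos': array([-1.48830202e+00,  2.63526687e-01, -4.89168208e-02,  1.25936403e+00,
       -2.20595513e-06,  1.41550390e+00]), 'dq': array([ 1.28134399e-04, -1.02528388e-03,  3.70005716e-04,  6.70050822e-04,
       -3.57336071e-04, -9.27999243e-05]), 'tau': array([-1.25821971e-03, -6.37624383e+01,  3.84555030e+01,  1.39039455e-02,
       -1.43860048e-04, -1.61912033e-05]), 'tcp_pos': array([ 123.63995725, -509.948859  ,  204.33052703]), 'eef_rot': array([-3.11841111e+00, -3.72515298e-01, -5.43235268e-05]), 'contact_force': array([ 0.32993003, -0.65617143, -0.3945018 ]), 'torque': array([-0.03336402, -0.05778325, -0.01629389]), 'grasp_force': 0.0, 'opening': 85.59037356700267}
top {'vertical_fov': 54.46846980083981, 'cx': 278.6018138663182, 'cy': 208.77458224794938, 'k1': -0.10580295251584577, 'origin': array([ 401.78092438, -287.04203621, 1195.16643677]), 'attitude': array([ 0.08553287, -0.08538175, -1.56114672])}
stand [([527.0, -356.0, 64.0], 0.81)]
pulley [([567.0, -354.0, 64.0], 0.73)]
crank_knob [([565.0, -351.0, 67.0], 0.7), ([535.0, -354.0, 66.0], 0.26)]
pointer []
p
[... 158 characters left out ...]
eps [([458.0, -575.0, 6.0], 0.37)]
side {'vertical_fov': 46.64688660803608, 'cx': 280.90707681110285, 'cy': 204.62435333563099, 'k1': -0.03929574981853006, 'origin': array([  -16.81812707, -1105.42497399,   610.45826777]), 'attitude': array([ 1.05459536, -0.29980505, -0.54988208])}
stand [([527.0, -377.0, 38.0], 0.65)]
pulley [([551.0, -374.0, 64.0], 0.98)]
crank_knob [([553.0, -372.0, 64.0], 0.63)]
pointer [([546.0, -460.0, 43.0], 0.7)]
pedal_pad [([451.0, -342.0, 43.0], 0.86), ([530.0, -375.0, 34.0], 0.59)]
pedal [([457.0, -349.0, 47.0], 0.52)]
beaker [([453.0, 35.0, 54.0], 0.83), ([462.0, -96.0, 20.0], 0.51)]
weight [([458.0, -97.0, 19.0], 0.54)]
forceps [([458.0, -578.0, 3.0], 0.65)]
1.0
```

View pics/top0.png

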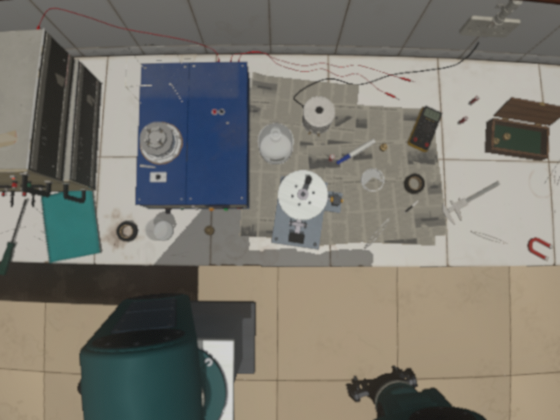

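View pics/side0.png

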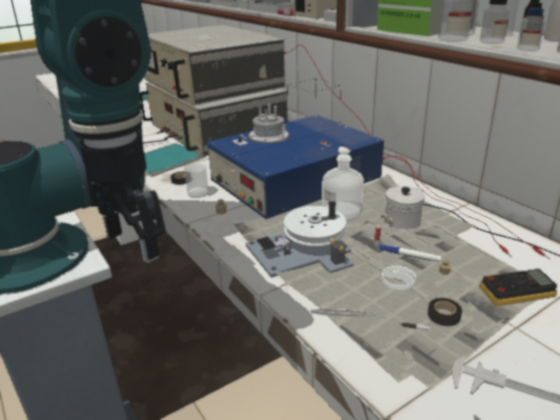

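The top view shows the pulley disc near (303,195), the knob near (306,182) and the pedal near (298,230). In the side view the knob is at (332,210) and the pointer at (338,250). I'll zoom in and make the ray code.

```bash
cat > h.py <<'E'
from bench import *
import cv2,numpy as np
from scipy.spatial.transform import Rotation as R
def ray(cp,uv,z,H=420):
    f=H/2/np.tan(np.radians(cp["vertical_fov"]/2))
    d=np.array([(uv[0]-cp["cx"])/f,(uv[1]-cp["cy"])/f]);u=d.copy()
    for _ in range(20):u=d/(1+cp["k1"]*(u@u))
    v=R.from_rotvec(cp["attitude"]).apply([u[0],-u[1],-1]);o=np.array(cp["origin"])
    return (o+v*(z-o[2])/v[2])[:2]
E
python3 - <<'E'
from h import *
a=cv2.imread("pics/top0.png")[160:260,250:360];b=cv2.imread("pics/side0.png")[190:280,240:360]
cv2.imwrite("pics/z.png",np.hstack([cv2.resize(a,(396,360),interpolation=2),cv2.resize(b,(400,360),interpolation=2)]))
im=cv2.imread("pics/top0.png");cp=camera_params("top")
m=(im.min(2)>170).astype(np.uint8);n,l,st,c=cv2.connectedComponentsWithStats(m);k=l[202,312];print(st[k])
cn=max(cv2.findContours((l==k).astype(np.uint8),0,1)[0],key=len)[:,0]
w=np.array([ray(cp,p,64) for p in cn]);print(cv2.minEnclosingCircle(w.astype(np.float32)))
E
```

```text
[ 278  170   50   50 1646]
((566.322265625, -352.30023193359375), 69.99452209472656)
```

View pics/z.png

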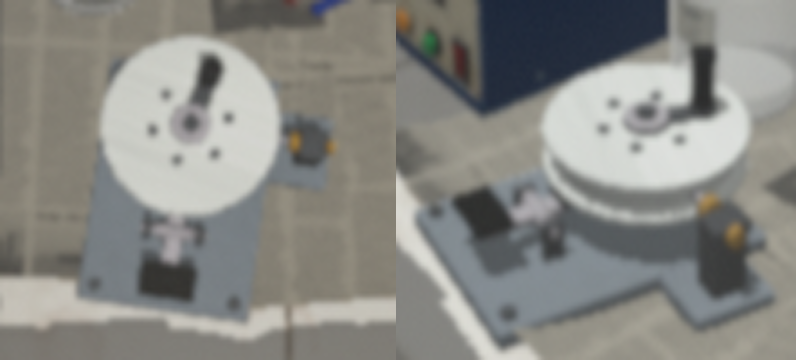

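The zoomed view shows the knob top at pixel (308,177), the pad at (296.7,237) and the pointer at (336,200), with the disc fit giving the axis.

```bash
python3 - <<'E'
from h import *
cp=camera_params("top");c=np.array([566.3,-352.3])
for n,p,z in(("knobtop",(308.1,176.8),105),("pad",(296.7,236.9),45),("ptr",(336.1,199.7),56),("nut",(303,194.4),73)):
    w=ray(cp,p,z);d=w-c;print(n,w.round(1),np.hypot(*d).round(1),np.degrees(np.arctan2(d[1],d[0])).round(1))
for n,p,z in (("knobtop",(332+0,202.5),105),("pad",(240+485*0-0+ (485-396)/400*120,190+211/4),45)):
    print("side",n,ray(camera_params("side"),p,z).round(1))
s=state();print(s["tcp_pos"],R.from_rotvec(s["eef_rot"]).as_matrix().round(3))
E
```

```text
knobtop [ 609.  -365.8] 44.8 -17.6
pad [ 448.3 -338. ] 118.9 173.1
ptr [ 553.4 -448.5] 97.0 -97.6
nut [ 565.2 -353.9] 1.9 -123.3
side knobtop [ 600.7 -373.8]
side pad [ 444.  -346.2]
[ 123.6477796  -510.22616214  204.8008545 ] [[ 0.972  0.236 -0.   ]
 [ 0.236 -0.972 -0.   ]
 [-0.     0.    -1.   ]]
```

```bash

python3 -m inch '[[[0,0,0],[0,0,0.0378],1],[[0,0,0],[0,0,0.0378],1],[[0.96,-0.28,0],[0,0,0],1],[[0.96,-0.28,0],[0,0,0],1],[[0.96,-0.28,0],[0,0,0],1]]'
python3 -m inch '[[[0.96,-0.28,0],[0,0,0],1],[[0.96,-0.28,0],[0,0,0],1],[[0.96,-0.28,0],[0,0,0],1],[[0.96,-0.28,0],[0,0,0],1],[[0.96,-0.28,0],[0,0,0],1]]'
python3 -m inch '[[[0.96,-0.28,0],[0,0,0],1],[[0.96,-0.28,0],[0,0,0],1],[[0.96,-0.28,0],[0,0,0],1],[[0.96,-0.28,0],[0,0,0],1],[[0.96,-0.28,0],[0,0,0],1]]'
python3 -m inch '[[[0.96,-0.28,0],[0,0,0],1],[[0.96,-0.28,0],[0,0,0],1],[[0.96,-0.28,0],[0,0,0],1],[[0,0,0],[0,0,0],1],[[0,0,0],[0,0,0],1]]'
python3 - <<'E'
from h import *
s=state();print(s["qpos"].round(2),R.from_rotvec(s["eef_rot"]).as_matrix().round(3))
cp=camera_params("wrist");print(cp)
cv2.imwrite("pics/w1.png",capture("wrist")[:,:,::-1])
for t in("crank_knob","pulley","pointer","pedal_pad"):print(t,[(np.round(d["point"]).tolist(),round(d["confidence"],2)) for d in look_for(t,"wrist")[:2]])
E
```

```text
t: 1.62
tcp_pos: [196.4, -489.0, 204.8]
eef_rot: [3.142, 0.0, 0.0]
contact_force: [0.8, -1.5, -0.1]
opening: 85.3
grasp_force: 0.0
t: 2.25
tcp_pos: [316.4, -453.9, 204.8]
eef_rot: [3.142, 0.0, 0.0]
contact_force: [-0.6, 0.8, -0.4]
opening: 85.7
grasp_force: 0.0
t: 2.88
tcp_pos: [436.4, -418.9, 204.7]
eef_rot: [-3.142, -0.0, 0.0]
contact_force: [0.2, -0.5, -0.2]
opening: 85.6
grasp_force: 0.0
t: 3.5
tcp_pos: [507.2, -398.2, 204.7]
eef_rot: [-3.141, -0.0, 0.001]
contact_force: [0.7, -0.1, -0.6]
opening: 84.8
grasp_force: 0.0
[-0.79  0.48  0.29  1.38 -0.    2.35] [[ 1.  0. -0.]
 [ 0. -1.  0.]
 [-0. -0. -1.]]
{'vertical_fov': 63.45561348022894, 'cx': 281.4571498383451, 'cy': 207.01784024636146, 'k1': -0.07024195248045323, 'origin': array([ 572.46739216, -398.53154364,  372.88191957]), 'attitude': array([-0.20537216,  0.20587475, -1.5612989 ])}
crank_knob [([570.0, -356.0, 61.0], 0.62)]
pulley [([573.0, -355.0, 64.0], 0.94)]
pointer [([558.0, -449.0, 59.0], 0.87)]
pedal_pad [([453.0, -337.0, 41.0], 0.78)]
```

View pics/w1.png

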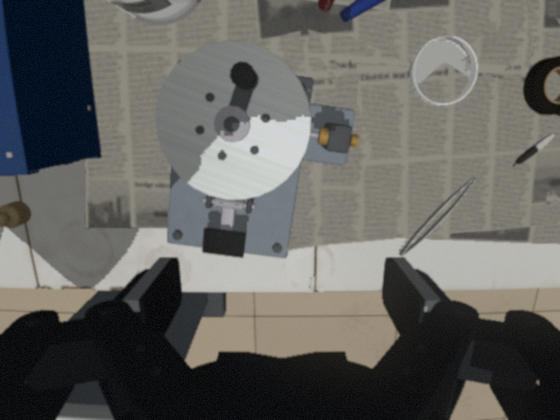

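The wrist view shows the knob top at (244,75), nut (231,124), pad (224,242) and pointer block (340,138).

```bash
python3 - <<'E'
from h import *
cp=camera_params("wrist")
e=[ray(cp,p,64) for p in((156,118),(312,122),(236,40),(233,201))];print(np.round(e,1))
c=np.array([(e[2][0]+e[3][0])/2,(e[0][1]+e[1][1])/2]);print(c)
for n,p,z in(("knobtop",(244,74),105),("pad",(224,241.5),45),("ptr",(340,138),56),("nut",(231,124),73)):
    w=ray(cp,p,z);d=w-c;print(n,w.round(1),np.hypot(*d).round(1),np.degrees(np.arctan2(d[1],d[0])).round(1))
E
```

```text
[[ 572.  -286.6]
 [ 567.7 -425.8]
 [ 636.1 -360.2]
 [ 495.5 -353.1]]
[ 565.79453218 -356.21487607]
knobtop [ 603.6 -370.7] 40.5 -21.0
pad [ 447.8 -339.3] 119.2 171.8
ptr [ 553.2 -452.6] 97.2 -97.4
nut [ 566.3 -355.1] 1.2 66.8
```

```bash

python3 -m inch '[[[0.963,-0.287,0],[0,0,0],1],[[0.963,-0.287,0],[0,0,0],1],[[0.963,-0.287,0],[0,0,0],0.6],[[0.963,-0.287,0],[0,0,0],0.6],[[0,0,0.86],[0,0,0],0.6]]' 20
python3 -m inch '[[[0,0,0.86],[0,0,0],0.6],[[0,0,0.86],[0,0,0],0.6],[[0,0,0.86],[0,0,0],0.6],[[0,0,0.86],[0,0,0],0.6],[[0,0,0.85],[0,0,0],0.6]]' 20
python3 -m inch '[[[0,0,0],[0,0,0],0],[[0,0,0],[0,0,0],0],[[0,0,0],[0,0,0],0],[[0,0,0],[0,0,0],0]]' 20
python3 -m inch '[[[0,0,0],[0,0,0],0],[[0,0,0],[0,0,0],0]]' 20
```

```text
t: 4.38
tcp_pos: [605.7, -369.4, 183.8]
eef_rot: [3.14, 0.002, 0.003]
contact_force: [0.6, -1.5, -0.6]
opening: 51.2
grasp_force: 0.0
t: 5.0
tcp_pos: [603.6, -369.6, 75.4]
eef_rot: [3.142, -0.0, 0.0]
contact_force: [-0.0, -0.8, -0.0]
opening: 51.3
grasp_force: 0.0
t: 5.5
tcp_pos: [604.4, -370.1, 77.9]
eef_rot: [3.14, 0.0, 0.003]
contact_force: [-1.9, 0.0, 7.4]
opening: -0.3
grasp_force: 4.0
t: 5.75
tcp_pos: [604.4, -370.1, 77.9]
eef_rot: [3.14, 0.0, 0.003]
contact_force: [-2.7, -0.2, 7.9]
opening: 0.1
grasp_force: 4.0
```

```bash
python3 - <<'E'
from h import *
a=capture("wrist")[:,:,::-1];b=capture("side")[:,:,::-1][150:290,240:427]
t=capture("top")[:,:,::-1]
cv2.imwrite("pics/w2.png",np.hstack([cv2.resize(a,(440,330)),cv2.resize(b,(360,330),interpolation=2)]))
print(state()["qpos"],state()["grasp_force"])
E
```

```text
[-6.64107567e-01  6.31560694e-01  2.24629621e-01  1.16127990e+00
 -4.46394760e-04  2.47737786e+00] 3.96041255829914
```

View pics/w2.png

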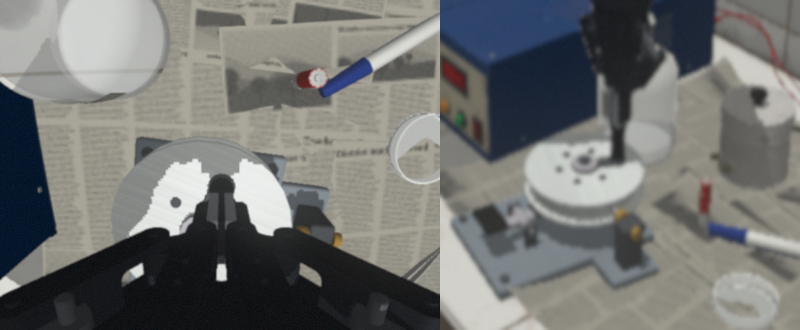

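The wrist picture shows the shut fingers with a dark round thing at (281,235) full-scale at their tip. I need to know where that is.

```bash
python3 - <<'E'
from h import *
s=state();cp=camera_params("wrist");print(cp["origin"],s["tcp_pos"],s["contact_force"],s["torque"],s["opening"])
for z in(105,87,78,69):print(z,ray(cp,(281,235),z).round(1))
im=capture("wrist")[:,:,::-1]
cv2.imwrite("pics/w3.png",cv2.resize(im[200:360,200:360],(600,600),interpolation=2))
E
```

```text
[ 669.33226187 -370.06557897  246.22375253] [ 604.38919364 -370.12153691   77.86948851] [-1.99561282 -0.52418568  6.61679462] [-0.05612518  0.4225398   0.00555747] 0.45828111997264054
105 [ 619.  -370.1]
87 [ 612.6 -370.1]
78 [ 609.4 -370.1]
69 [ 606.2 -370.1]
```

View pics/w3.png

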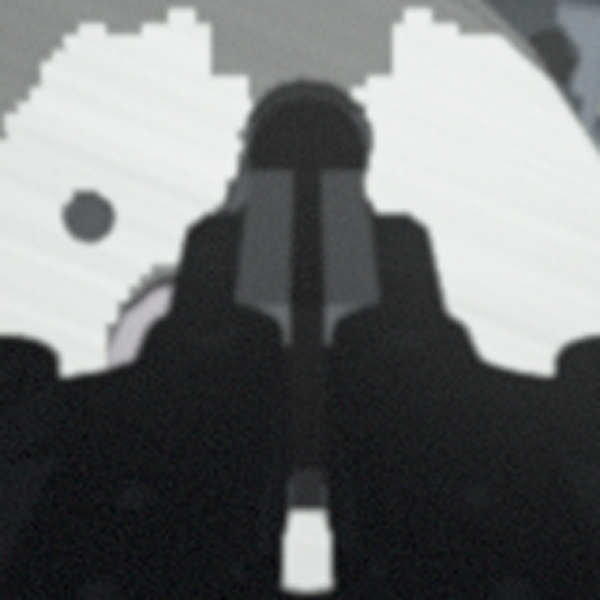

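```bash

python3 -m inch '[[[0,0,0],[0,0,0],0.6],[[0,0,0],[0,0,0],0.6],[[0,0,0],[0,0,0],0.6],[[0,0,0],[0,0,0],0.6]]'
python3 - <<'E'
from h import *
s=state();cp=camera_params("wrist");print(cp["origin"],s["tcp_pos"],s["contact_force"],s["opening"])
im=capture("wrist")[:,:,::-1];sd=capture("side")[:,:,::-1]
cv2.imwrite("pics/w4.png",np.hstack([cv2.resize(im[190:390,180:380],(400,400),interpolation=2),cv2.resize(sd[150:250,280:380],(400,400),interpolation=2)]))
E
```

```text
t: 6.45
tcp_pos: [603.9, -369.4, 76.0]
eef_rot: [-3.142, -0.0, 0.0]
contact_force: [-0.4, -0.5, -0.4]
opening: 51.1
grasp_force: 0.0
[ 669.17659858 -369.67028333  244.21576578] [ 603.91958465 -369.38865047   76.00442039] [-0.44123132 -0.51500197 -0.40379073] 51.082687302112525
```

View pics/w4.png

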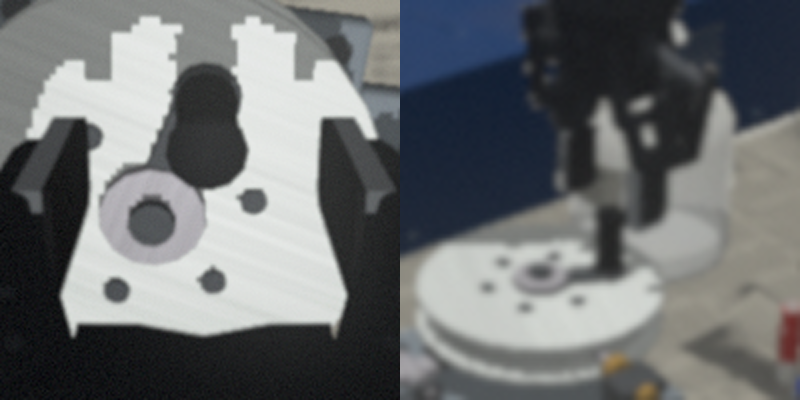

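```bash
python3 - <<'E'
from h import *
cp=camera_params("wrist")
print("knobtop",ray(cp,(283.5,264.5),105),"foot front edge",ray(cp,(283.5,190+64/2),69),"nut",ray(cp,(180+152/2,190+222/2),73))
for z in(76,84,95,105,115,125):print(z,"finger tip inner edges front L,R",ray(cp,(180+88/2,190+120/2),z).round(1),ray(cp,(180+320/2,190+120/2),z).round(1))
E
```

```text
knobtop [ 605.39524442 -370.51843486] foot front edge [ 613.87167384 -370.70571866] nut [ 568.15143193 -355.15048608]
76 finger tip inner edges front L,R [ 600.4 -339. ] [ 600.4 -400.8]
84 finger tip inner edges front L,R [ 603.7 -340.5] [ 603.7 -399.3]
95 finger tip inner edges front L,R [ 608.2 -342.5] [ 608.2 -397.3]
105 finger tip inner edges front L,R [ 612.3 -344.3] [ 612.3 -395.4]
115 finger tip inner edges front L,R [ 616.4 -346.1] [ 616.4 -393.6]
125 finger tip inner edges front L,R [ 620.5 -347.9] [ 620.5 -391.7]
```

The pictures show that the fingers' true tips are about 27 mm higher than the TCP reading: they shut on top of the knob. I'll go lower, in steps, watching the force.

```bash

python3 -m inch '[[[0.03,0.04,0.56],[0,0,0],0.6],[[0,0,0.56],[0,0,0],0.6]]' 20
python3 -m inch '[[[0,0,0],[0,0,0],0],[[0,0,0],[0,0,0],0],[[0,0,0],[0,0,0],0]]' 20
python3 -m inch '[[[0,0,0],[0,0,0],0],[[0,0,0],[0,0,0],0]]' 20
```

```text
t: 6.8
tcp_pos: [604.5, -370.3, 46.7]
eef_rot: [-3.141, -0.0, 0.001]
contact_force: [0.6, 0.1, -0.2]
opening: 51.3
grasp_force: 0.0
t: 7.18
tcp_pos: [604.5, -370.2, 48.0]
eef_rot: [-3.141, -0.0, 0.0]
contact_force: [-0.7, 1.6, -4.2]
opening: 17.2
grasp_force: 19.6
t: 7.42
tcp_pos: [604.6, -370.3, 48.0]
eef_rot: [-3.141, -0.001, 0.0]
contact_force: [-1.0, 1.2, -4.0]
opening: 17.0
grasp_force: 19.6
```

```bash
python3 - <<'E'
import numpy as np
a=np.radians(-22+10*np.arange(37));x,y=1.6*np.diff(np.cos(a)),-1.6*np.diff(np.sin(a))
print(" ".join(f"{int(d)}:[{p:.2f},{q:.2f},0]" for d,p,q in zip(np.degrees(a[1:]).round(),x,y)))
E
```

```text
-12:[0.08,-0.27,0] -2:[0.03,-0.28,0] 8:[-0.01,-0.28,0] 18:[-0.06,-0.27,0] 28:[-0.11,-0.26,0] 38:[-0.15,-0.23,0] 48:[-0.19,-0.20,0] 58:[-0.22,-0.17,0] 68:[-0.25,-0.13,0] 78:[-0.27,-0.08,0] 88:[-0.28,-0.03,0] 98:[-0.28,0.01,0] 108:[-0.27,0.06,0] 118:[-0.26,0.11,0] 128:[-0.23,0.15,0] 138:[-0.20,0.19,0] 148:[-0.17,0.22,0] 158:[-0.13,0.25,0] 168:[-0.08,0.27,0] 178:[-0.03,0.28,0] 188:[0.01,0.28,0] 198:[0.06,0.27,0] 208:[0.11,0.26,0] 218:[0.15,0.23,0] 228:[0.19,0.20,0] 238:[0.22,0.17,0] 248:[0.25,0.13,0] 258:[0.27,0.08,0] 268:[0.28,0.03,0] 278:[0.28,-0.01,0] 288:[0.27,-0.06,0] 298:[0.26,-0.11,0] 308:[0.23,-0.15,0] 318:[0.20,-0.19,0] 328:[0.17,-0.22,0] 338:[0.13,-0.25,0]
```

```bash
c(){ paste -sd' ' | sed 's/eef_rot.*contact/ contact/;s/opening.*//'; }
python3 -m inch '[[[0.04,-0.135,0],[0,0,0],0],[[0.04,-0.135,0],[0,0,0],0]]'|c
python3 -m inch '[[[0.015,-0.14,0],[0,0,0],0],[[0.015,-0.14,0],[0,0,0],0]]'|c
python3 -m inch '[[[-0.005,-0.14,0],[0,0,0],0],[[-0.005,-0.14,0],[0,0,0],0]]'|c
python3 -m inch '[[[-0.03,-0.135,0],[0,0,0],0],[[-0.03,-0.135,0],[0,0,0],0]]'|c
python3 -m inch '[[[-0.055,-0.13,0],[0,0,0],0],[[-0.055,-0.13,0],[0,0,0],0]]'|c
python3 -m inch '[[[-0.075,-0.115,0],[0,0,0],0],[[-0.075,-0.115,0],[0,0,0],0]]'|c
python3 -m inch '[[[-0.095,-0.1,0],[0,0,0],0],[[-0.095,-0.1,0],[0,0,0],0]]'|c
python3 -m inch '[[[-0.11,-0.085,0],[0,0,0],0],[[-0.11,-0.085,0],[0,0,0],0]]'|c
python3 -m inch '[[[-0.125,-0.065,0],[0,0,0],0],[[-0.125,-0.065,0],[0,0,0],0]]'|c
python3 -m inch '[[[-0.135,-0.04,0],[0,0,0],0],[[-0.135,-0.04,0],[0,0,0],0]]'|c
python3 -m inch '[[[-0.14,-0.015,0],[0,0,0],0],[[-0.14,-0.015,0],[0,0,0],0]]'|c
```

```text
t: 7.68 tcp_pos: [606.8, -363.5, 48.0]  contact_force: [-0.7, 0.7, -4.9] 
t: 7.92 tcp_pos: [607.7, -356.4, 48.0]  contact_force: [2.3, -1.0, -6.3] 
t: 8.18 tcp_pos: [607.4, -349.4, 48.1]  contact_force: [3.8, 0.1, -7.1] 
t: 8.43 tcp_pos: [605.9, -342.5, 48.0]  contact_force: [5.8, 0.5, -5.9] 
t: 8.68 tcp_pos: [603.1, -335.9, 48.1]  contact_force: [4.7, 0.4, -6.9] 
t: 8.93 tcp_pos: [599.3, -329.9, 48.0]  contact_force: [5.0, 2.0, -6.2] 
t: 9.18 tcp_pos: [594.5, -324.8, 48.0]  contact_force: [4.3, 2.9, -6.1] 
t: 9.43 tcp_pos: [588.8, -320.4, 48.0]  contact_force: [3.4, 2.7, -6.0] 
t: 9.68 tcp_pos: [582.3, -317.2, 48.0]  contact_force: [2.7, 3.6, -5.3] 
t: 9.93 tcp_pos: [575.5, -315.2, 48.0]  contact_force: [2.4, 4.5, -5.8] 
t: 10.18 tcp_pos: [568.3, -314.5, 48.0]  contact_force: [1.6, 5.3, -4.5]
```

```bash
c(){ paste -sd' ' | sed 's/eef_rot.*contact/ contact/;s/opening.*//'; }
python3 -m inch '[[[-0.14,0.005,0],[0,0,0],0],[[-0.14,0.005,0],[0,0,0],0]]'|c
python3 -m inch '[[[-0.135,0.03,0],[0,0,0],0],[[-0.135,0.03,0],[0,0,0],0]]'|c
python3 -m inch '[[[-0.13,0.055,0],[0,0,0],0],[[-0.13,0.055,0],[0,0,0],0]]'|c
python3 -m inch '[[[-0.115,0.075,0],[0,0,0],0],[[-0.115,0.075,0],[0,0,0],0]]'|c
python3 -m inch '[[[-0.1,0.095,0],[0,0,0],0],[[-0.1,0.095,0],[0,0,0],0]]'|c
python3 -m inch '[[[-0.085,0.11,0],[0,0,0],0],[[-0.085,0.11,0],[0,0,0],0]]'|c
python3 -m inch '[[[-0.065,0.125,0],[0,0,0],0],[[-0.065,0.125,0],[0,0,0],0]]'|c
python3 -m inch '[[[-0.04,0.135,0],[0,0,0],0],[[-0.04,0.135,0],[0,0,0],0]]'|c
python3 -m inch '[[[-0.015,0.14,0],[0,0,0],0],[[-0.015,0.14,0],[0,0,0],0]]'|c
python3 -m inch '[[[0.005,0.14,0],[0,0,0],0],[[0.005,0.14,0],[0,0,0],0]]'|c
python3 -m inch '[[[0.03,0.135,0],[0,0,0],0],[[0.03,0.135,0],[0,0,0],0]]'|c
```

```text
t: 10.42 tcp_pos: [561.9, -314.9, 48.0]  contact_force: [5.2, 4.4, -6.8] 
t: 10.68 tcp_pos: [555.3, -316.4, 48.0]  contact_force: [5.9, 4.4, -7.1] 
t: 10.92 tcp_pos: [548.7, -319.2, 48.0]  contact_force: [5.5, 3.9, -7.1] 
t: 11.18 tcp_pos: [542.7, -323.2, 48.0]  contact_force: [4.2, 2.9, -6.7] 
t: 11.42 tcp_pos: [537.3, -328.5, 48.0]  contact_force: [-0.6, 0.6, -4.9] 
t: 11.68 tcp_pos: [533.3, -334.2, 48.0]  contact_force: [0.1, 1.5, -5.4] 
t: 11.92 tcp_pos: [530.3, -340.5, 48.0]  contact_force: [0.2, 1.2, -6.8] 
t: 12.18 tcp_pos: [528.5, -347.2, 48.0]  contact_force: [0.6, 0.7, -6.4] 
t: 12.42 tcp_pos: [527.8, -354.2, 48.0]  contact_force: [1.1, 0.9, -6.5] 
t: 12.68 tcp_pos: [528.3, -361.2, 48.1]  contact_force: [3.9, 1.7, -8.1] 
t: 12.92 tcp_pos: [529.9, -367.7, 48.1]  contact_force: [6.4, 2.5, -8.2]
```

```bash
c(){ paste -sd' ' | sed 's/eef_rot.*contact/ contact/;s/opening.*//'; }
python3 -m inch '[[[-0.03,-0.135,0],[0,0,0],0],[[-0.03,-0.135,0],[0,0,0],0],[[-0.005,-0.14,0],[0,0,0],0],[[-0.005,-0.14,0],[0,0,0],0],[[0.015,-0.14,0],[0,0,0],0]]'|c
python3 -m inch '[[[0.015,-0.14,0],[0,0,0],0],[[0.04,-0.135,0],[0,0,0],0],[[0.04,-0.135,0],[0,0,0],0],[[0.065,-0.125,0],[0,0,0],0],[[0.065,-0.125,0],[0,0,0],0]]'|c
python3 -m inch '[[[0.042,-0.055,0],[0,0,0],0],[[0.043,-0.055,0],[0,0,0],0]]'|c
python3 -m inch '[[[0.042,-0.055,0],[0,0,0],0],[[0.043,-0.055,0],[0,0,0],0]]'|c
python3 -m inch '[[[0.05,-0.047,0],[0,0,0],0],[[0.05,-0.048,0],[0,0,0],0]]'|c
python3 -m inch '[[[0.05,-0.047,0],[0,0,0],0],[[0.05,-0.048,0],[0,0,0],0]]'|c
python3 -m inch '[[[0.057,-0.037,0],[0,0,0],0],[[0.058,-0.038,0],[0,0,0],0]]'|c
python3 -m inch '[[[0.057,-0.037,0],[0,0,0],0],[[0.058,-0.038,0],[0,0,0],0]]'|c
python3 -m inch '[[[0.065,-0.027,0],[0,0,0],0],[[0.065,-0.028,0],[0,0,0],0]]'|c
python3 -m inch '[[[0.065,-0.027,0],[0,0,0],0],[[0.065,-0.028,0],[0,0,0],0]]'|c
python3 -m inch '[[[0.067,-0.015,0],[0,0,0],0],[[0.068,-0.015,0],[0,0,0],0]]'|c
python3 -m inch '[[[0.067,-0.015,0],[0,0,0],0],[[0.068,-0.015,0],[0,0,0],0]]'|c
python3 -m inch '[[[0.07,-0.002,0],[0,0,0],0],[[0.07,-0.003,0],[0,0,0],0]]'|c
python3 -m inch '[[[0.07,-0.002,0],[0,0,0],0],[[0.07,-0.003,0],[0,0,0],0]]'|c
python3 -m inch '[[[0.07,0.007,0],[0,0,0],0],[[0.07,0.008,0],[0,0,0],0]]'|c
```

```text
t: 13.55 tcp_pos: [527.9, -350.3, 48.1]  contact_force: [1.7, -0.7, -6.8] 
t: 14.18 tcp_pos: [533.6, -333.6, 48.0]  contact_force: [-1.1, -0.9, -5.8] 
t: 14.42 tcp_pos: [535.5, -331.0, 48.0]  contact_force: [-4.0, -0.1, -3.1] 
t: 14.68 tcp_pos: [537.8, -328.2, 48.0]  contact_force: [-3.3, 1.2, -3.8] 
t: 14.92 tcp_pos: [540.0, -325.9, 48.0]  contact_force: [-5.6, 1.4, -3.2] 
t: 15.18 tcp_pos: [542.4, -323.7, 48.0]  contact_force: [-7.5, 0.8, -3.0] 
t: 15.42 tcp_pos: [545.0, -321.7, 47.9]  contact_force: [-8.1, 1.2, -1.3] 
t: 15.68 tcp_pos: [547.8, -319.9, 47.9]  contact_force: [-8.5, 0.1, -1.1] 
t: 15.92 tcp_pos: [551.0, -318.3, 47.9]  contact_force: [-9.3, 1.4, -1.9] 
t: 16.18 tcp_pos: [554.4, -316.8, 47.9]  contact_force: [-7.3, 2.7, -1.3] 
t: 16.42 tcp_pos: [557.8, -315.8, 47.9]  contact_force: [-6.9, 5.4, 0.2] 
t: 16.68 tcp_pos: [561.5, -315.0, 48.0]  contact_force: [-5.2, 4.0, -1.6] 
t: 16.92 tcp_pos: [565.3, -314.6, 47.9]  contact_force: [-3.9, 5.9, -1.7] 
t: 17.18 tcp_pos: [569.2, -314.5, 48.0]  contact_force: [-1.4, 6.6, -2.7] 
t: 17.42 tcp_pos: [572.9, -314.8, 48.0]  contact_force: [-0.2, 6.5, -3.7]
```

```bash
c(){ paste -sd' ' | sed 's/eef_rot.*contact/ contact/'; }
python3 -m inch '[[[-0.14,-0.015,0],[0,0,0],0],[[-0.14,0.005,0],[0,0,0],0],[[-0.14,0.005,0],[0,0,0],0],[[-0.135,0.03,0],[0,0,0],0],[[-0.135,0.03,0],[0,0,0],0]]'|c
python3 -m inch '[[[-0.06,0.025,0],[0,0,0],0],[[-0.06,0.025,0],[0,0,0],0]]'|c
python3 -m inch '[[[0,0,0],[0,0,0],0],[[0,0,0],[0,0,0],0],[[0,0,0],[0,0,0],0],[[0,0,0],[0,0,0],0]]'|c
```

```text
t: 18.05 tcp_pos: [556.4, -316.1, 48.1]  contact_force: [4.2, 6.7, -6.0] opening: 17.1 grasp_force: 20.4
t: 18.3 tcp_pos: [553.3, -317.2, 48.0]  contact_force: [4.9, 8.8, -4.8] opening: 16.5 grasp_force: 20.6
t: 18.8 tcp_pos: [552.7, -317.5, 48.0]  contact_force: [0.7, 7.0, -3.9] opening: 16.5 grasp_force: 20.5
```

```bash
c(){ paste -sd' ' | sed 's/eef_rot.*contact/ contact/'; }
python3 -m inch '[[[0,0,0],[0,0,0],0.5],[[0,0,0],[0,0,0],0.5],[[0,0,0],[0,0,0],0.5],[[0,0,0],[0,0,0],0.5]]'|c
python3 -m inch '[[[0,0,-0.82],[0,0,0],0.5],[[0,0,-0.82],[0,0,0],0.5],[[0,0,-0.82],[0,0,0],0.5],[[0,0,-0.82],[0,0,0],0.5]]'|c
python3 -m inch '[[[-0.85,0.17,0],[0,0,0],0],[[-0.85,0.17,0],[0,0,0],0],[[-0.85,0.17,0],[0,0,0],0],[[-0.85,0.17,0],[0,0,0],0],[[-0.85,0.17,0],[0,0,0],0]]'|c
python3 -m inch '[[[0,0,0],[0,0,0],0],[[0,0,0],[0,0,0],0]]'|c
python3 - <<'E'
from h import *
cp=camera_params("wrist");print(cp["origin"],state()["tcp_pos"])
im=capture("wrist")[:,:,::-1];cv2.imwrite("pics/w5.png",im)
print([(np.round(d["point"]).tolist(),round(d["confidence"],2)) for d in look_for("pedal_pad","wrist")[:2]])
E
```

```text
t: 19.3 tcp_pos: [552.3, -318.6, 48.2]  contact_force: [0.3, -0.7, -0.1] opening: 42.8 grasp_force: 0.0
t: 19.8 tcp_pos: [552.2, -318.5, 130.8]  contact_force: [0.4, -0.2, 0.6] opening: 42.5 grasp_force: 0.0
t: 20.42 tcp_pos: [445.3, -339.9, 130.1]  contact_force: [0.3, 0.3, 0.9] opening: -0.0 grasp_force: 0.0
t: 20.68 tcp_pos: [446.4, -339.8, 130.2]  contact_force: [-1.3, 0.3, -0.3] opening: -0.0 grasp_force: 0.0
[ 511.61546259 -340.02811201  298.39543844] [ 446.4283744  -339.77847652  130.15621778]
[([455.0, -338.0, 44.0], 0.67)]
```

View pics/w5.png

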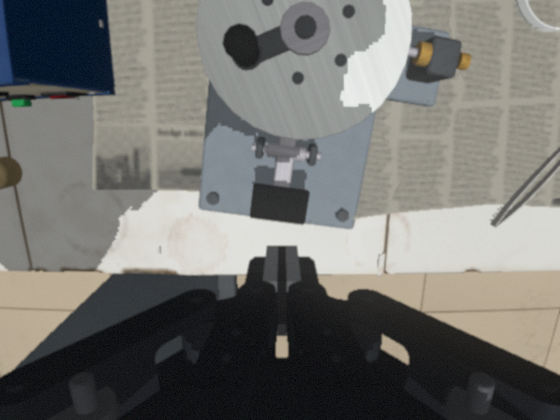

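The wrist view shows the pad at (280,203), the knob at (241,47) and the hub (305,27). I'll check the knob angle and the pad position.

```bash
python3 - <<'E'
from h import *
cp=camera_params("wrist")
k=ray(cp,(241,46),105);n=ray(cp,(305,27),73);p=ray(cp,(280,203),45);d=k-n
print(k,n,np.hypot(*d),np.degrees(np.arctan2(d[1],d[0])),"pad",p)
E
```

```text
[ 548.56083741 -318.35174343] [ 565.65135504 -354.23438179] 39.74480505237591 115.4679616610633 pad [ 447.24555077 -338.71077515]
```

```bash
c(){ paste -sd' ' | sed 's/eef_rot.*contact/ contact/'; }
python3 -m inch '[[[0,0,0.9],[0,0,0],0],[[0,0,0.9],[0,0,0],0],[[0,0,0.9],[0,0,0],0],[[0,0,0.9],[0,0,0],0],[[0,0,0],[0,0,0],0]]'|c
python3 -m inch '[[[0,0,0.16],[0,0,0],0],[[0,0,0.16],[0,0,0],0],[[0,0,0.16],[0,0,0],0],[[0,0,0],[0,0,0],0]]'|c
python3 -m inch '[[[0,0,0.08],[0,0,0],0],[[0,0,0.08],[0,0,0],0]]'|c
python3 -m inch '[[[0,0,0.08],[0,0,0],0],[[0,0,0.08],[0,0,0],0]]'|c
```

```text
t: 21.4 tcp_pos: [445.7, -338.8, 38.8]  contact_force: [-0.9, -0.5, 0.6] opening: 0.3 grasp_force: 0.0
t: 21.9 tcp_pos: [445.8, -339.6, 27.9]  contact_force: [0.0, -0.1, 0.2] opening: 0.2 grasp_force: 0.0
t: 22.15 tcp_pos: [446.0, -339.7, 24.0]  contact_force: [0.1, -0.2, 0.3] opening: 0.1 grasp_force: 0.0
t: 22.4 tcp_pos: [445.9, -339.7, 19.9]  contact_force: [-0.8, -0.1, -0.7] opening: 0.1 grasp_force: 0.0
```

```bash
c(){ paste -sd' ' | sed 's/eef_rot.*contact/ contact/'; }
python3 -m inch '[[[0,0,0.06],[0,0,0],0],[[0,0,0.06],[0,0,0],0]]'|c
python3 -m inch '[[[0,0,0.06],[0,0,0],0],[[0,0,0.06],[0,0,0],0]]'|c
python3 -m inch '[[[0,0,0.06],[0,0,0],0],[[0,0,0],[0,0,0],0]]'|c
```

```text
t: 22.65 tcp_pos: [445.5, -339.7, 17.2]  contact_force: [-5.7, 2.0, 7.4] opening: -0.1 grasp_force: 4.0
t: 22.9 tcp_pos: [444.9, -339.5, 14.2]  contact_force: [-9.4, 1.4, 10.1] opening: 0.0 grasp_force: 5.7
t: 23.15 tcp_pos: [444.9, -339.5, 12.6]  contact_force: [-5.1, 0.3, 6.2] opening: -0.3 grasp_force: 3.7
```

```bash
c(){ paste -sd' ' | sed 's/eef_rot.*contact/ contact/'; }
python3 -m inch '[[[0,0,0.04],[0,0,0],0],[[0,0,0],[0,0,0],0]]'|c
python3 -m inch '[[[0,0,0.04],[0,0,0],0],[[0,0,0],[0,0,0],0]]'|c
python3 -m inch '[[[0,0,0.02],[0,0,0],0],[[0,0,0],[0,0,0],0]]'|c
```

```text
t: 23.4 tcp_pos: [444.8, -339.5, 11.7]  contact_force: [-9.0, 1.0, 10.5] opening: -0.1 grasp_force: 5.7
t: 23.65 tcp_pos: [444.7, -339.5, 10.9]  contact_force: [-10.4, 2.2, 14.1] opening: -0.3 grasp_force: 8.0
t: 23.9 tcp_pos: [444.7, -339.6, 10.6]  contact_force: [-11.5, 2.7, 17.2] opening: -0.2 grasp_force: 9.7
```

```bash
c(){ paste -sd' ' | sed 's/eef_rot.*contact/ contact/'; }
python3 -m inch '[[[-0.025,0,0],[0,0,0],0],[[0,0,0],[0,0,0],0],[[0,0,0],[0,0,0],0]]'|c
```

```text
t: 24.28 tcp_pos: [444.6, -339.6, 10.7]  contact_force: [-8.1, 3.2, 14.5] opening: 0.1 grasp_force: 8.4
```

```bash
c(){ paste -sd' ' | sed 's/eef_rot.*contact/ contact/'; }
python3 -m inch '[[[0,0,0.02],[0,0,0],0],[[0,0,0],[0,0,0],0],[[0,0,0],[0,0,0],0]]'|c
python3 -m inch '[[[0,0,-0.04],[0,0,0],0],[[0,0,-0.1],[0,0,0],0],[[0,0,-0.5],[0,0,0],0],[[0,0,-0.9],[0,0,0],0],[[0,0,-0.9],[0,0,0],0]]'|c
python3 -m inch '[[[0,0,-0.9],[0,0,0],0],[[0,0,-0.9],[0,0,0],0],[[0,0,0],[0,0,0],0],[[0,0,0],[0,0,0],0]]'|c
python3 - <<'E'
from h import *
cp=camera_params("wrist");im=capture("wrist")[:,:,::-1];cv2.imwrite("pics/w6.png",im);print(cp["origin"])
E
```

```text
t: 24.65 tcp_pos: [444.5, -339.6, 10.3]  contact_force: [-8.7, 2.9, 17.2] opening: 0.2 grasp_force: 9.9
t: 25.28 tcp_pos: [445.5, -339.8, 71.9]  contact_force: [-0.3, 0.8, 0.7] opening: -0.3 grasp_force: 0.0
t: 25.78 tcp_pos: [445.2, -339.6, 115.3]  contact_force: [-0.1, 0.6, 0.1] opening: 0.1 grasp_force: 0.0
[ 510.4651537  -339.86313774  283.50194861]
```

View pics/w6.png

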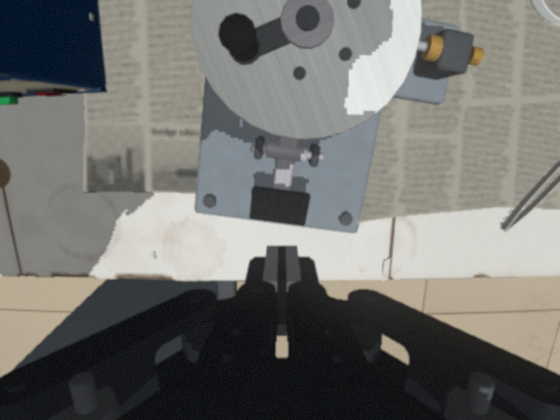

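The pulley has kept its angle (knob at (239,36), hub at (307,18)). Next is a light touch to see whether the pedal stayed down.

```bash
c(){ paste -sd' ' | sed 's/eef_rot.*contact/ contact/'; }
python3 -m inch '[[[0,0,0.96],[0,0,0],0],[[0,0,0.96],[0,0,0],0],[[0,0,0.96],[0,0,0],0],[[0,0,0.9],[0,0,0],0],[[0,0,0],[0,0,0],0]]'|c
python3 -m inch '[[[0,0,0.08],[0,0,0],0],[[0,0,0.06],[0,0,0],0],[[0,0,0],[0,0,0],0]]'|c
python3 -m inch '[[[0,0,0.04],[0,0,0],0],[[0,0,0],[0,0,0],0]]'|c
python3 -m inch '[[[0,0,0.03],[0,0,0],0],[[0,0,0],[0,0,0],0]]'|c
```

```text
t: 26.45 tcp_pos: [444.2, -338.6, 19.3]  contact_force: [1.3, 0.1, 0.3] opening: 0.1 grasp_force: 0.0
t: 26.82 tcp_pos: [445.5, -339.9, 17.9]  contact_force: [0.7, -0.4, -0.1] opening: 0.1 grasp_force: 0.0
t: 27.08 tcp_pos: [445.3, -339.7, 16.6]  contact_force: [-0.1, 0.6, -0.5] opening: 0.1 grasp_force: 0.0
t: 27.32 tcp_pos: [445.3, -339.7, 15.7]  contact_force: [-0.7, -0.4, 0.3] opening: -0.2 grasp_force: 0.0
```

```bash
c(){ paste -sd' ' | sed 's/eef_rot.*contact/ contact/'; }
python3 -m inch '[[[0,0,0.06],[0,0,0],0],[[0,0,0],[0,0,0],0]]'|c
python3 -m inch '[[[0,0,0.06],[0,0,0],0],[[0,0,0],[0,0,0],0]]'|c
python3 -m inch '[[[0,0,0.04],[0,0,0],0],[[0,0,0],[0,0,0],0]]'|c
```

```text
t: 27.58 tcp_pos: [445.2, -339.6, 14.1]  contact_force: [0.6, 0.2, 0.0] opening: 0.1 grasp_force: 0.0
t: 27.82 tcp_pos: [445.3, -339.6, 12.7]  contact_force: [-0.4, -0.4, -1.0] opening: 0.0 grasp_force: 0.0
t: 28.08 tcp_pos: [445.3, -339.7, 11.7]  contact_force: [-0.0, -0.9, 0.7] opening: 0.3 grasp_force: 0.0
```

The pedal has stayed down: still no contact at 11.7, where it first touched at about 18. I'll retreat and hand in.

```bash

python3 -m inch '[[[0,0,-0.5],[0,0,0],0],[[0,0,-0.9],[0,0,0],0],[[0,0,-0.9],[0,0,0],0],[[0,0,-0.9],[0,0,0],0],[[0,0,0],[0,0,0],0]]'
python3 -m inch '[[[0,0,0],[0,0,0],0],[[0,0,0],[0,0,0],0]]' >/dev/null
python3 -c "
from bench import *
print(close_job())"
```

```text
t: 28.7
tcp_pos: [446.1, -340.5, 93.9]
eef_rot: [3.139, 0.001, 0.004]
contact_force: [-0.2, 1.1, 0.2]
opening: -0.4
grasp_force: 0.0
the job is handed in; nothing more can be done
None
```

I handed the job in at about 29 s: the pulley stands with its high spot at the pointer (knob at about 112°, found by feeling the drag from both directions), and the brake pedal was still down when I touched it again; no verdict came back, and I had no direct reading of the pointer or shoe force.

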